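Lock the hold-down stand over a pickle jar

TASK

Make the pickle jar safe in its hold-down stand: gently lower the stop rod by its knob until its foot touches the white stone on the jar's lid, then press the clamp lever down flat to lock the rod there. Finally swing the keeper bar across the front of the jar, all the way into its catch, and let go, leaving the jar and stone standing where they are and the other things on the shelf undisturbed.

Things in the scene. Friction and masses are not known exactly. Their poses are not given: they have to be found in the camera images.
- press: Wooden hold-down stand, fixed. Origin: underside of its base, straight below the stop rod. Its x axis points from the keeper (front, towards the robot) to its column (back), y to its left, z up; turned up to 0.3 rad. Base 240 (x) by 200 (y) by 15 mm; column 40 by 50 mm, centred at x = +90 mm. A round riser 100 mm across on the base carries the jar; its height differs each time.
- press_axis (a point): Centre of the hole in the stand's beam through which the stop rod slides, at the beam's top, 203 mm above the shelf. The beam is 50 mm wide and 25 mm thick and runs from 20 mm in front of this point back to the column.
- stop_rod (a joint): How far the stop rod has been slid straight down from its top position, m: 0 (up) to 0.062. It is held wherever it is left by friction: about 3 N on the knob moves it down, 5 N moves it up. It weighs 120 g.
- knob_top (a point): Centre of the flat top of the stop rod's wooden knob: a round knob 34 mm across and 18 mm tall, above the beam; 286 mm above the shelf with the rod fully up.
- stop_foot (a point): Centre of the underside of the stop rod's round steel foot (34 mm across, 8 mm thick), 114 mm below knob_top. It touches when it is 20 mm above the stone's origin.
- stone: White ceramic weight stone, loose: a disc 64 mm across and 20 mm thick, lying on the jar's lid under the foot, up to 5 mm off the rod's axis. Origin: centre of its underside, so its top face is 20 mm above it.
- jar: Closed clear half-litre jar of pickles with a tin lid, loose, 92 mm across, 80 mm tall to the lid's top, standing on the riser under the rod. Origin: centre of its underside.
- clamp_lever (a joint): Angle of the steel clamp lever, rad: 0 = pressed down flat, level (locked, against its end stop); it starts raised 0.55 to 0.9. Stays where it is left; pressing straight down with about 2 N, 45 mm out from its hinge, moves it.
- lever_hinge (a point): Hinge of the clamp lever, at the right side of the beam, on the centre line of the lever; level axis along the stand's x; 202 mm above the shelf, 42 mm to the stand's -y side of the rod.
- lever_end (a point): Top face of the free end of the clamp lever, 90 mm from its hinge. The lever points to the stand's -y side; it is a bar 12 mm wide and 8 mm thick with a 22 mm wide paddle over the last 34 mm, its top face 4 mm above its centre line. When flat, the top face is 206 mm above the shelf with free air below.
- keeper (a joint): Angle of the keeper bar, rad: 0 = closed, lying along the stand's y across the front of the jar, in its catch (end stop); it starts open 0.7 to 1.35, its free end swung away from the jar towards the robot. Closing, it turns counter-clockwise seen from above. Light friction (about 0.4 N at the pin); stays where it is left.
- keeper_hinge (a point): Vertical hinge axis of the keeper, on a post at the front left of the stand: x = -95 mm, y = +75 mm in the stand's axes, 65 mm above the shelf.
- keeper_pin (a point): The upright round steel pin on the keeper bar by which it is moved: 12 mm thick, standing from 70 to 120 mm above the shelf, 100 mm from the hinge; this point is on its axis, 100 mm above the shelf. The bar is 10 by 10 mm, 60 to 70 mm above the shelf, its tip 142 mm from the hinge.
- spare_jar: Bystander: empty clear jar with a tin lid, 92 mm across, 80 mm tall; origin centre of underside.
- cup: Bystander: stainless measuring cup 76 mm across, 70 mm tall, with a wire handle; origin centre of underside.
- lid_a: Bystander: tin twist lid 74 mm across, 10 mm thick, lying on the shelf.
- lid_b: Bystander: tin twist lid like the other, lying on the stand's base at its back right corner, beside the column.
- salt: Bystander: white ceramic salt cellar 64 mm across, 58 mm tall.
- matchbox: Bystander: matchbox 52 by 36 by 15 mm.
There are look-alikes about, which are no part of the job. There is more than one size of the stone; the job needs the smallest.

How it is judged:
On the way, in this order (a step that is already met when the one before it is completed fails the run):
1. the stop's foot touches the stone while the clamp lever is still up and the keeper open (contact force between press and stone above 0.2 N and z of stop_foot in the frame of stone between 0.0165 and 0.0225 m and value of joint each of clamp_lever, keeper above 0.3 rad), for 0.2 s.
2. the clamp lever is pressed flat with the foot still on the stone and the keeper still open (z of stop_foot in the frame of stone between 0.0165 and 0.0225 m and value of joint clamp_lever below 0.1 rad and value of joint keeper above 0.3 rad), for 0.2 s.
3. the keeper bar is swung into its catch (value of joint keeper below 0.1 rad), for 0.2 s.
At the end, for the whole second after the job is handed in: The stop's foot rests on the stone (contact force over 0.2 N), the clamp lever is flat (within 0.1 rad), the keeper is in its catch (within 0.1 rad), and jar and stone stand upright and at rest, the stone on the lid (contact force between press and stone above 0.2 N and z of stop_foot in the frame of stone between 0.0165 and 0.0225 m and value of joint each of clamp_lever, keeper below 0.1 rad and angle between each of jar, stone's own z axis and vertical below 0.1 rad and z of stone in the frame of jar above 0.075 m and linear speed of each of jar, stone below 0.02 m/s); the robot touches nothing.
It fails at once if the stone is pressed harder than 40 N (contact force between press and stone above 40 N).
It fails at once if the clamp is locked while the foot is clear of the stone (value of joint clamp_lever below 0.1 rad and z of stop_foot in the frame of stone above 0.024 m).
It fails at once if the jar or the stone is shifted by more than 20 mm (distance of any of jar, stone from where it was at the start of the episode above 0.02 m).
It fails at once if another thing on the shelf is moved by more than 30 mm (distance of any of spare_jar, cup, lid_a, lid_b, salt, matchbox from where it was at the start of the episode above 0.03 m).
It also fails if it takes over 59 s, if anything falls off the work surface, if the arm or the gripper's body presses on something with over 40 N, if the wrist force passes 120 N, or if a joint passes its speed limit or range.

ROBOT

A 7-joint arm with a two-finger parallel gripper is mounted at the origin on the work surface. World frame = base frame: x ahead of the robot, y to its left, z up, the work surface at z = 0. Lengths are in m, angles in rad, forces in N, time in s.
With the tool pointing down it reaches from about 0.4 to 0.85 m from the base axis. Payload 10.4 kg.
Tool frame: the origin (TCP) lies at the very end of the fingers, on their centre line; the grasp point (between the pads) lies 19 mm behind it; z points along the fingers, y is the line along which they close (so a half turn about z gives the same grasp; the last joint's range is limited). The gripper opens to 85 mm and grips with 20 to 120 N. Pads are 22 mm wide; open, the fingers measure 114 mm over their backs; the gripper's body (76 mm by 85 mm) begins 54 mm behind the grasp point. The pads swing forward as they close: fully open they stand 13 mm farther back than shut.
Start: joints at [-1.279, 0.332, -0.065, 1.46, 0.022, 1.35, -0.088], TCP at [0.194, 0.594, 0.231] pointing down, gripper open.
Joint ranges: [-2.6, 2.6], [-0.5, 2.12], [-1.47, 1.34], [0.16, 2.42], [-1.27, 4.41], [0.06, 2.06], [-2.6, 2.6]. Speed limits (rad/s): [2.22, 2.22, 2.79, 2.79, 3.14, 3.14, 3.14].

INTERFACE

Orientations are given as a unit quaternion [x, y, z, w].
In Python, from station import env gives the robot as it stands.
- The arm moves only by the shell command python3 -m handwheel 'ROWS'. ROWS is JSON, a list of rows, each a list of 7 numbers: the shift along the tool's x, y, z each as a share of 0.2 m, from -1 to 1, then the turn, a rotation vector about the tool's x, y, z each as a share of 180 degrees, from -1 to 1, then the opening, from 0 (shut) to 1 (fully open). In form: [[dx, dy, dz, ax, ay, az, fingers], ...]. A call has 1 to 12 rows; each row is the pose to reach, as a shift and turn from the pose commanded when the call began, along the tool's axes at that moment, turning the shorter way round; what a row does not reach only later rows make up. A row lasts 1/10 s, in which the tool goes at most 50 mm and 8.59 degrees, less where a joint would pass 70% of its speed; a pose out of reach is approached as far as the arm can. A call with a number of a shift or a turn outside -1 to 1 is refused whole. A call with a gripper value outside its range is refused whole. The fingers move at their own pace and stop on an object; the grip force is fixed at half the most. Time passes only in rows, so rows that repeat a pose let the fingers close. It gives the time, the measured TCP pose, the force, the opening and the grip force at its end, in the units of the state.
- env.sense(): the state, without advancing time (a new reading comes with each control period).
- env.read_camera(name): name is "scene" or "side" or "wrist"; returns (picture, depth): 400x640x3 uint8, blue, green, red; 400x640 float32, m along the optical axis (not along the pixel's ray), 0 where there is no reading.
- env.calibration(name): a dict with "mtx" (3x3 intrinsics, pixels), "view" (4x4, takes a point from world to camera coordinates). Camera axes: x right, y up, looking along -z (the intrinsics and any distortion apply to the point x, -y, -z); pixel columns grow to the right and rows downward; lengths in m; the calibration is good to about 2 mm. A picture is of the moment at which its call begins: read the wrist's pose just before it. calibration takes no time and is no camera call; for the wrist camera it gives the pose at the moment of the call.
- env.job_done(): hands the job in; it is judged then, once.
The state is a dict: "time_s": time; "joint_pos": joint angles; "joint_vel": joint speeds; "joint_torque": joint torques, N m; "tool_pos": TCP position; "tcp_rot": TCP orientation; "contact_force": force on the tool from outside, world axes, zero at the start; "wrist_torque": the same for the moment, N m; "gripper_width": finger opening in m; "finger_force": force on a finger pad.
Only numpy, scipy, OpenCV 4.12 (cv2) and the standard library are available. Lean on these libraries where they do the work, as an engineer would, in place of code of your own. Each camera call takes 0.05 s, during which the arm holds its last target. There are 200 camera calls.

## Working session

There is one attempt and no reset: what is moved stays moved. The work goes in short steps, Python scripts to look and compute and a shell command to move; the robot and the scene stay as the last step left them, time stands still between calls to the robot, and variables do not carry over. Pictures are saved under pics/ and viewed, at most 10 in all, crops included, and the job is handed in when it is done.

```bash
mkdir -p pics; cat > h.py <<'E'
import numpy as np, cv2
from station import env
def cloud(name):
    img,d=env.read_camera(name); c=env.calibration(name); K=c["mtx"]; V=np.array(c["view"])
    v,u=np.mgrid[0:400,0:640]; x=(u-K[0][2])/K[0][0]*d; y=(v-K[1][2])/K[1][1]*d
    P=np.stack([x,-y,-d,np.ones_like(d)],-1)@np.linalg.inv(V).T
    P=P[...,:3]; P[d==0]=np.nan
    return img,P
def proj(name,p):
    c=env.calibration(name); q=np.array(c["view"])@np.append(p,1); K=np.array(c["mtx"])
    r=K@[q[0],-q[1],-q[2]]; return r[:2]/r[2]
E
python3 - <<'E'
from h import *
for n in("scene","side"):
    i,P=cloud(n); np.save(n,P); cv2.imwrite(f"pics/{n}1.png",i)
    print(n,np.linalg.inv(env.calibration(n)["view"])[:3,3])
print(env.sense())
E
```

```text
scene [1.5178847  0.2536     0.82439379]
side [ 0.05956676 -0.79950853  1.02764306]
{'time_s': 0.1, 'joint_pos': array([-1.27858337,  0.33281299, -0.06470308,  1.46084159,  0.02160816,
        1.34988223, -0.08848349]), 'joint_vel': array([ 9.57981794e-05, -2.69041402e-03,  3.72965845e-04, -1.26418446e-03,
       -8.44340163e-04, -1.63568749e-03, -1.13027730e-03]), 'joint_torque': array([ 1.68784496e-03, -6.26738548e+01,  4.93472291e-02, -3.92434859e+01,
        1.64129067e-02,  6.90919798e-03, -7.03177463e-06]), 'tool_pos': array([0.19342695, 0.59397569, 0.23060031]), 'tcp_rot': array([ 1.56737446e-01,  9.87640108e-01, -6.20594866e-04, -6.71283686e-05]), 'contact_force': array([-0.2224072 ,  0.03134603,  0.08695925]), 'wrist_torque': array([ 0.01342381, -0.02178445, -0.05303728]), 'finger_force': 0.0, 'gripper_width': 0.08579184060456041}
```

View pics/scene1.png

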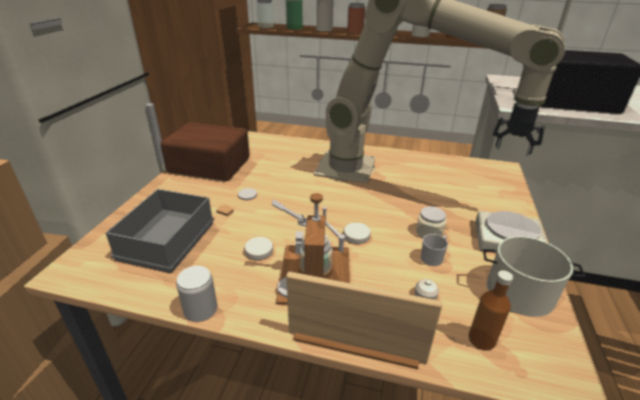

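View pics/side1.png

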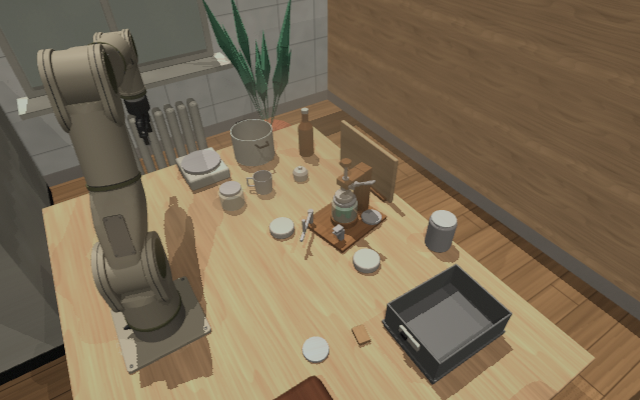

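The side view shows the stand at about (345,210): knob (346,163), lever (362,185), keeper with pin (307,225). Stone candidates in the side view are the disc on the jar at (345,197), loose discs at (282,228) and (366,261), and the lid at (315,349). I choose the disc on the jar, under the rod, and check it in a crop.

```bash
python3 - <<'E'
from h import *
i=cv2.imread("pics/side1.png"); cv2.imwrite("pics/crop1.png",cv2.resize(i[145:265,275:415],None,fx=5,fy=5,interpolation=cv2.INTER_CUBIC))
for n in("side","scene"):
    P=np.load(n+".npy")
    for (u,v) in ([(346,161),(346,163),(372,184),(362,185),(307,215),(304,238),(345,197),(339,230),(282,228),(366,261),(370,216)] if n=="side" else [(316,197),(276,205),(290,212),(326,212),(342,245),(316,225)]):
        print(n,u,v,P[v,u].round(3))
    a=P.reshape(-1,3)
    m=(np.abs(a[:,2]-.286)<.004)&(a[:,0]>.4)&(a[:,0]<.85)&(abs(a[:,1])<.4)
    print("knobtop",m.sum(),a[m].mean(0),a[m].min(0),a[m].max(0))
    m=(np.abs(a[:,2]-.203)<.004)&(a[:,0]>.4)&(a[:,0]<.85)&(abs(a[:,1])<.4); q=a[m]
    print("beam",m.sum(),cv2.minAreaRect(q[:,:2].astype(np.float32)) if len(q) else 0)
    m=(a[:,2]>.18)&(a[:,2]<.3)&(a[:,0]>.4)&(a[:,0]<.85)&(abs(a[:,1])<.4);print(m.sum())
E
```

```text
side 346 161 [0.683 0.042 0.273]
side 346 163 [0.676 0.032 0.274]
side 372 184 [0.889 0.14  0.019]
side 362 185 [0.757 0.042 0.14 ]
side 307 215 [0.588 0.147 0.   ]
side 304 238 [ 0.519  0.053 -0.001]
side 345 197 [0.674 0.028 0.134]
side 339 230 [ 0.604 -0.039  0.07 ]
side 282 228 [0.467 0.115 0.026]
side 366 261 [ 0.621 -0.169  0.028]
side 370 216 [ 0.763 -0.007  0.026]<stdin>:9: RuntimeWarning: Mean of empty slice.
  ret = um.true_divide(
Traceback (most recent call last):
ValueError: zero-size array to reduction operation minimum which has no identity
```

View pics/crop1.png

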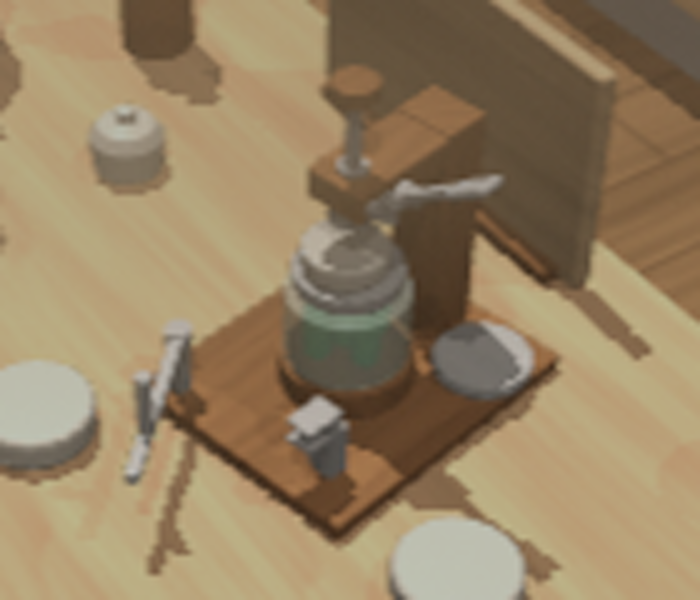

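The crop shows the white stone under the foot on the jar's lid (side px ~(345,196)), with the lever raised and the keeper open with its pin at ~(303,224). Both bigger discs lie loose on the table. Now casting rays.

```bash
cat >> h.py <<'E'
def ray(name,uv,z):
    c=env.calibration(name); K=np.array(c["mtx"]); M=np.linalg.inv(c["view"])
    r=np.linalg.solve(K,[uv[0],uv[1],1.]); d=M[:3,:3]@[r[0],-r[1],-r[2]]; o=M[:3,3]
    return o+d*(z-o[2])/d[2]
E
python3 - <<'E'
from h import *
f=lambda u,v:(275+(u+.5)/5-.5,145+(v+.5)/5-.5)
for n,u,v,z in [("knob",355,79,.286),("axis",353,165,.203),("FR",335,528,.015),("BR",555,357,.015),("FL",165,398,.015),("keephinge",178,328,.07),("pintop",142,375,.12),("tip",132,475,.065),("catch",320,412,.07),("leverend flat",495,182,.206),("lever .25",495,182,.26),("beam front R",365,182,.203)]:
    print(n,ray("side",f(u,v),z).round(4))
i=cv2.imread("pics/scene1.png")
cv2.imwrite("pics/crop2.png",cv2.resize(i[180:310,250:380],None,fx=4.6,fy=4.6,interpolation=cv2.INTER_CUBIC))
E
```

```text
knob [0.6735 0.0311 0.286 ]
axis [0.6844 0.0448 0.203 ]
FR [ 0.5888 -0.078   0.015 ]
BR [ 0.8185 -0.0305  0.015 ]
FL [0.5575 0.0909 0.015 ]
keephinge [0.5746 0.0975 0.07  ]
pintop [0.5044 0.0251 0.12  ]
tip [ 0.4776 -0.0024  0.065 ]
catch [ 0.6109 -0.0266  0.07  ]
leverend flat [ 0.7494 -0.0248  0.206 ]
lever .25 [ 0.704  -0.0757  0.26  ]
beam front R [0.6805 0.0256 0.203 ]
```

View pics/crop2.png

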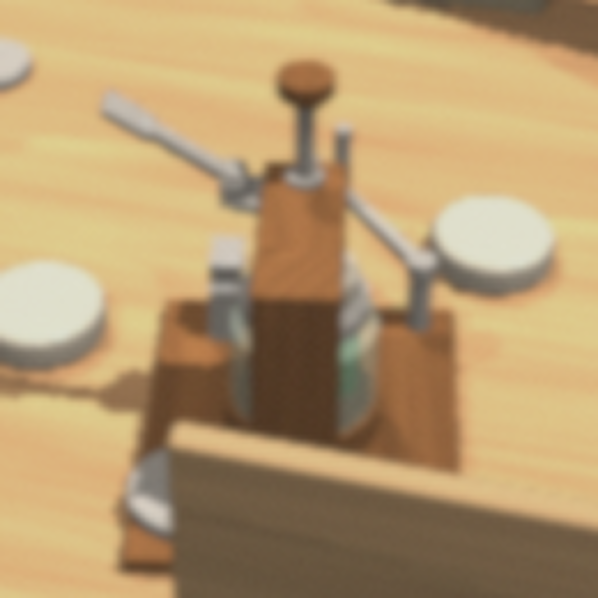

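```bash
python3 - <<'E'
from h import *
f=lambda u,v:(250+(u+.5)/4.6-.5,180+(v+.5)/4.6-.5)
s=lambda u,v:(275+(u+.5)/5-.5,145+(v+.5)/5-.5)
def tri(a,b):
    A=[];B=[]
    p,q=ray("side",a,0),ray("side",a,.3); d=(q-p)/np.linalg.norm(q-p)
    r,t=ray("scene",b,0),ray("scene",b,.3); e=(t-r)/np.linalg.norm(t-r)
    I=np.eye(3);M1=I-np.outer(d,d);M2=I-np.outer(e,e)
    x=np.linalg.solve(M1+M2,M1@p+M2@r); return x.round(4),np.linalg.norm(M1@(x-p)).round(4)
print("knob",tri(s(355,79),f(306,76)))
print("axis",tri(s(353,165),f(304,178)))
print("leverend",tri(s(495,182),f(112,100)))
print("leverhinge",tri(s(400,195),f(240,182)))
print("pintop",tri(s(142,375),f(343,130)))
print("hinge",tri(s(178,328),f(422,258)))
print("catch",tri(s(320,412),f(227,250)))
o=np.array([.6855,.0445]);y=.2;R=np.array([[np.cos(y),-np.sin(y)],[np.sin(y),np.cos(y)]])
for n,p in [("lh",(0,-.042)),("lend flat",(0,-.132)),("kh",(-.095,.075)),("pinclosed",(-.095,-.025))]: print(n,o+R@p)
print(env.calibration("wrist")["view"])
E
```

```text
knob (array([0.6832, 0.0431, 0.2744]), np.float64(0.0008))
axis (array([0.6839, 0.0429, 0.2039]), np.float64(0.0008))
leverend (array([ 0.7088, -0.0674,  0.2536]), np.float64(0.0021))
leverhinge (array([0.6939, 0.0054, 0.1999]), np.float64(0.0006))
pintop (array([0.5058, 0.0256, 0.1179]), np.float64(0.0013))
hinge (array([0.5739, 0.0963, 0.0712]), np.float64(0.0))
catch (array([ 0.6071, -0.0306,  0.0762]), np.float64(0.0009))
lh [0.69384411 0.0033372 ]
lend flat [ 0.71172435 -0.08486879]
kh [0.57749348 0.09913141]
pinclosed [0.59736041 0.00112475]
[[ 3.09734646e-01  9.50822555e-01 -9.57891441e-04 -6.24277359e-01]
 [-9.17734718e-01  2.98692377e-01 -2.61812627e-01  3.48742100e-02]
 [-2.48651236e-01  8.19715314e-02  9.65118247e-01 -3.79528573e-01]
 [ 0.00000000e+00  0.00000000e+00  0.00000000e+00  1.00000000e+00]]
```

```bash
python3 -m handwheel '[[-0.2,-0.1,-0.45,0,0,0,0],[-1,-0.6,-0.45,0,0,0,0],[-1,-0.6,-0.45,0,0,0,0],[-1,-0.6,-0.45,0,0,0,0],[-1,-0.6,-0.45,0,0,0,0],[-1,-0.6,-0.45,0,0,0,0],[-1,-0.6,-0.45,0,0,0,0]]'
python3 -m handwheel '[[-1,-0.6,0,0,0,0,0],[-1,-0.6,0,0,0,0,0],[-1,-0.6,0,0,0,0,0],[-1,-0.6,0,0,0,0,0],[-1,-0.6,0,0,0,0,0],[-1,-0.6,0,0,0,0,0]]'
python3 -m handwheel '[[-0.8,-0.5,0,0,0,-0.164,0],[-0.8,-0.5,0,0,0,-0.164,0],[-0.8,-0.5,0,0,0,-0.164,0],[-0.8,-0.5,0,0,0,-0.164,0],[-0.8,-0.5,0,0,0,-0.164,0],[-0.8,-0.5,0,0,0,-0.164,0],[-0.8,-0.5,0,0,0,-0.164,0]]'
cat > w.py <<'E'
# usage: w.py x y z -> shares to move there in tool axes
import sys,numpy as np
from scipy.spatial.transform import Rotation as R
from station import env
s=env.sense(); r=R.from_quat(s["tcp_rot"])
d=np.array(list(map(float,sys.argv[1:4])))-s["tool_pos"]
print("t",s["time_s"],"tcp",s["tool_pos"].round(4),"F",s["contact_force"].round(2),"yaw",r.as_matrix()[:2,1].round(3),"shares",(r.inv().apply(d)/.2).round(4))
E
python3 w.py .684 .043 .300
```

```text
time_s: 0.8
tool_pos: [0.3489, 0.4161, 0.322]
tcp_rot: [0.159, 0.987, 0.0, 0.001]
contact_force: [0.1, 0.4, -0.1]
gripper_width: 0.0001
finger_force: 0.0
time_s: 1.4
tool_pos: [0.5017, 0.2389, 0.3205]
tcp_rot: [0.16, 0.987, -0.001, 0.0]
contact_force: [0.0, 0.2, -1.7]
gripper_width: 0.0003
finger_force: 0.0
time_s: 2.1
tool_pos: [0.62, 0.1005, 0.3206]
tcp_rot: [-0.101, 0.995, 0.001, -0.001]
contact_force: [-0.6, 0.4, -0.0]
gripper_width: 0.0002
finger_force: 0.0
t 2.1 tcp [0.62   0.1005 0.3206] F [-0.6   0.41 -0.04] yaw [-0.201  0.98 ] shares [-0.2555 -0.3463  0.1024]
```

```bash
python3 -m handwheel '[[-0.255,-0.346,0,0,0,0,0],[-0.255,-0.346,0,0,0,0,0],[-0.255,-0.346,0.1,0,0,0,0],[-0.255,-0.346,0.17,0,0,0,0],[-0.255,-0.346,0.17,0,0,0,0],[-0.255,-0.346,0.17,0,0,0,0]]'
python3 w.py .684 .043 .275
python3 - <<'E'
from h import *
i,P=cloud("side"); i=i[135:235,285:425]
cv2.imwrite("pics/crop3.png",cv2.resize(i,None,fx=5,fy=5,interpolation=cv2.INTER_CUBIC))
E
```

```text
time_s: 2.7
tool_pos: [0.6838, 0.0422, 0.2877]
tcp_rot: [-0.101, 0.995, 0.001, -0.0]
contact_force: [-0.1, 0.0, 0.7]
gripper_width: 0.0002
finger_force: 0.0
t 2.7 tcp [0.6838 0.0422 0.2877] F [-0.1   0.03  0.72] yaw [-0.202  0.979] shares [-0.0016  0.0037  0.0636]
```

View pics/crop3.png

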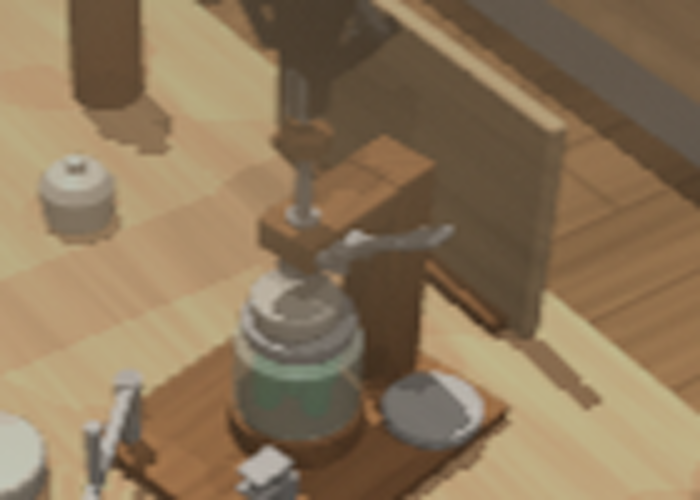

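The fingers are centred over the knob (crop px (305,130)). Now I press down in small steps.

```bash
python3 -m handwheel '[[0,0,0.03,0,0,0,0],[0,0,0.05,0,0,0,0],[0,0,0.06,0,0,0,0],[0,0,0.065,0,0,0,0],[0,0,0.07,0,0,0,0],[0,0,0.075,0,0,0,0],[0,0,0.08,0,0,0,0]]'
python3 -m handwheel '[[0,0,0.005,0,0,0,0],[0,0,0.01,0,0,0,0],[0,0,0.015,0,0,0,0]]'
python3 -m handwheel '[[0,0,0.005,0,0,0,0],[0,0,0.01,0,0,0,0],[0,0,0.015,0,0,0,0]]'
```

```text
time_s: 3.45
tool_pos: [0.6845, 0.0402, 0.2714]
tcp_rot: [-0.1, 0.995, 0.0, 0.0]
contact_force: [-1.8, 2.1, 3.5]
gripper_width: 0.0
finger_force: 1.5
time_s: 3.75
tool_pos: [0.6845, 0.0401, 0.2682]
tcp_rot: [-0.1, 0.995, 0.0, 0.0]
contact_force: [-1.2, 1.5, 2.9]
gripper_width: 0.0002
finger_force: 1.5
time_s: 4.05
tool_pos: [0.6845, 0.0401, 0.2652]
tcp_rot: [-0.1, 0.995, 0.0, 0.0]
contact_force: [-0.7, 1.6, 3.9]
gripper_width: 0.0001
finger_force: 1.5
```

```bash
for k in 1 2 3; do python3 -m handwheel '[[0,0,0.005,0,0,0,0],[0,0,0.01,0,0,0,0]]' | grep -E "pos|contact"; done
```

```text
tool_pos: [0.6845, 0.0401, 0.2632]
contact_force: [-0.7, 1.9, 3.5]
tool_pos: [0.6845, 0.04, 0.2612]
contact_force: [0.4, 1.9, 3.0]
tool_pos: [0.6845, 0.04, 0.2592]
contact_force: [-1.2, 1.9, 3.3]
```

```bash
python3 -m handwheel '[[0,0,0.005,0,0,0,0],[0,0,0.01,0,0,0,0]]' | grep -E "pos|contact"
python3 -m handwheel '[[0,0,0.005,0,0,0,0]]' | grep -E "pos|contact"
python3 -m handwheel '[[0,0,0.005,0,0,0,0]]' | grep -E "pos|contact"
python3 -m handwheel '[[0,0,0.005,0,0,0,0]]' | grep -E "pos|contact"
python3 - <<'E'
from h import *
i,P=cloud("side"); i=i[180:230,320:370]
cv2.imwrite("pics/crop4.png",cv2.resize(i,None,fx=10,fy=10,interpolation=cv2.INTER_CUBIC))
E
```

```text
tool_pos: [0.6845, 0.04, 0.2572]
contact_force: [-0.3, 1.7, 3.1]
tool_pos: [0.6845, 0.04, 0.2562]
contact_force: [0.4, 2.9, 3.0]
tool_pos: [0.6845, 0.04, 0.2552]
contact_force: [-0.4, 2.7, 2.7]
tool_pos: [0.6845, 0.0399, 0.2542]
contact_force: [-0.2, 2.1, 2.6]
```

View pics/crop4.png

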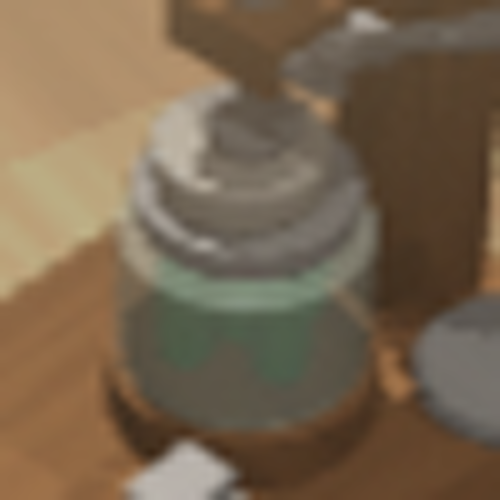

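The foot is close to the stone (crop px (250,140)), but a small gap may remain, so I continue in 1 mm steps.

```bash
python3 -m handwheel '[[0,0,0.005,0,0,0,0]]' | grep -E "pos|contact"
python3 -m handwheel '[[0,0,0.005,0,0,0,0]]' | grep -E "pos|contact"
python3 -m handwheel '[[0,0,0.005,0,0,0,0]]' | grep -E "pos|contact"
python3 -m handwheel '[[0,0,0.004,0,0,0,0]]' | grep -E "pos|contact"
```

```text
tool_pos: [0.6845, 0.0399, 0.2533]
contact_force: [-0.6, 1.7, 3.9]
tool_pos: [0.6846, 0.0399, 0.2526]
contact_force: [-2.9, 2.2, 9.4]
tool_pos: [0.6846, 0.0399, 0.2526]
contact_force: [-5.2, 1.1, 14.3]
tool_pos: [0.6846, 0.0399, 0.2525]
contact_force: [-6.3, 1.6, 17.9]
```

```bash
python3 -m handwheel '[[0,0,0,0,0,0,0],[0,0,0,0,0,0,0],[0,0,-0.05,0,0,0,0],[0,0,-0.3,0,0,0,0],[0,0,-0.3,0,0,0,0],[0,0,-0.3,0,0,0,0]]' | grep -E "pos|contact"
python3 w.py .705 -.060 .300
```

```text
tool_pos: [0.685, 0.0392, 0.3118]
contact_force: [-0.2, 0.5, 0.1]
t 6.2 tcp [0.685  0.0392 0.3118] F [-0.19  0.47  0.09] yaw [-0.198  0.98 ] shares [ 4.000e-04 -5.057e-01  5.930e-02]
```

```bash
python3 -m handwheel '[[0,-0.5,0,0,0,0,0],[0,-0.5,0,0,0,0,0],[0,-0.5,0.05,0,0,0,0],[0,-0.5,0.2,0,0,0,0],[0,-0.5,0.25,0,0,0,0],[0,-0.5,0.25,0,0,0,0]]' | grep -E "pos|contact"
python3 -m handwheel '[[0,0,0.025,0,0,0,0],[0,0,0.05,0,0,0,0],[0,0,0.075,0,0,0,0],[0,0,0.1,0,0,0,0],[0,0,0.125,0,0,0,0],[0,0,0.15,0,0,0,0],[0,0,0.175,0,0,0,0],[0,0,0.2,0,0,0,0]]' | grep -E "pos|contact"
python3 w.py .705 -.060 .206
```

```text
tool_pos: [0.7032, -0.0576, 0.2578]
contact_force: [0.1, 0.4, 0.9]
tool_pos: [0.7044, -0.0581, 0.2201]
contact_force: [0.5, -0.1, 1.8]
t 7.6 tcp [ 0.7044 -0.0581  0.2201] F [ 0.52 -0.05  1.76] yaw [-0.199  0.98 ] shares [-0.0012 -0.0097  0.0703]
```

```bash
python3 -m handwheel '[[0,0,0.015,0,0,0,0],[0,0,0.03,0,0,0,0],[0,0,0.045,0,0,0,0],[0,0,0.06,0,0,0,0]]' | grep -E "pos|contact"
python3 -m handwheel '[[0,0,0.005,0,0,0,0],[0,0,0.01,0,0,0,0]]' | grep -E "pos|contact"
python3 -m handwheel '[[0,0,0.005,0,0,0,0],[0,0,0.01,0,0,0,0],[0,0,0.01,0,0,0,0]]' | grep -E "pos|contact"
```

```text
tool_pos: [0.7044, -0.0581, 0.2083]
contact_force: [0.8, -1.0, 0.9]
tool_pos: [0.7043, -0.0581, 0.2064]
contact_force: [0.1, -0.6, 0.5]
tool_pos: [0.7044, -0.0581, 0.206]
contact_force: [-5.4, 0.1, 10.3]
```

```bash
python3 -m handwheel '[[0,0,-0.1,0,0,0,0],[0,0,-0.4,0,0,0,0],[0,0,-0.4,0,0,0,0],[0.5,0.3,-0.4,0,0,0,0],[1,0.6,-0.4,0,0,0,0],[1,0.6,-0.4,0,0,0,0],[1,0.6,-0.4,0,0,0,0],[1,0.6,-0.4,0,0,0,0],[1,0.6,-0.4,0,0,0,0]]' | grep -E "pos|contact"
python3 w.py .473 .026 .086
python3 - <<'E'
from h import *
i,P=cloud("side"); i=i[135:265,275:415]
cv2.imwrite("pics/crop5.png",cv2.resize(i,None,fx=4.5,fy=4.5,interpolation=cv2.INTER_CUBIC))
E
```

```text
tool_pos: [0.4818, 0.0216, 0.2854]
contact_force: [1.3, -0.6, 0.6]
t 9.4 tcp [0.4818 0.0216 0.2854] F [ 1.3  -0.62  0.63] yaw [-0.202  0.979] shares [0.0401 0.0282 0.9969]
```

View pics/crop5.png

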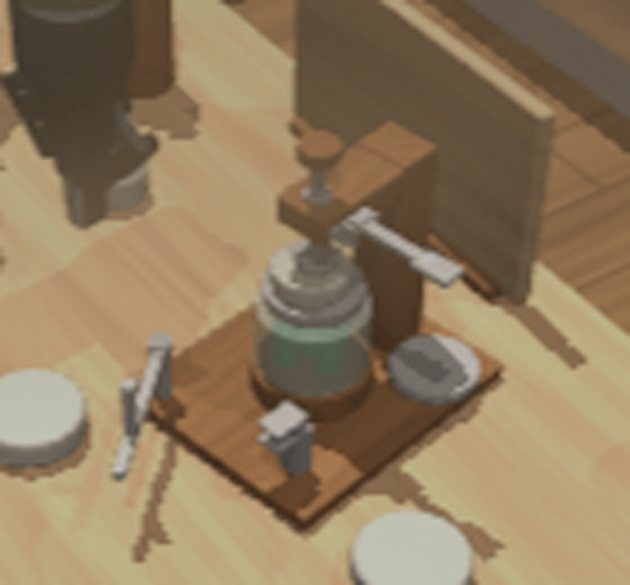

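The lever is flat (crop px (410,250)), the foot is on the stone (318,260), and the keeper is still open (pin at (128,400)). Next I swing the keeper.

```bash
python3 -m handwheel '[[0.04,0.03,0.2,0,0,0,0],[0.04,0.03,0.5,0,0,0,0],[0.04,0.03,0.75,0,0,0,0],[0.04,0.03,0.95,0,0,0,0],[0.04,0.03,1,0,0,0,0],[0.04,0.03,1,0,0,0,0],[0.04,0.03,1,0,0,0,0]]' | grep -E "pos|contact"
python3 w.py .473 .026 .086
python3 -m handwheel '[[-0.04,-0.01,0,0,0,0,0],[-0.075,-0.03,0,0,0,0,0],[-0.12,-0.075,0,0,0,0,0],[-0.16,-0.12,0,0,0,0,0],[-0.21,-0.16,0,0,0,0,0],[-0.25,-0.185,0,0,0,0,0],[-0.3,-0.21,0,0,0,0,0],[-0.34,-0.23,0,0,0,0,0]]' | grep -E "pos|contact"
python3 w.py .5792 -.0038 .086
```

```text
tool_pos: [0.4773, 0.024, 0.0866]
contact_force: [0.3, -0.5, 0.4]
t 10.15 tcp [0.4773 0.024  0.0866] F [ 0.29 -0.54  0.44] yaw [-0.199  0.98 ] shares [0.0191 0.0141 0.0029]
tool_pos: [0.5522, -0.0076, 0.0844]
contact_force: [0.0, 0.7, 0.4]
t 10.95 tcp [ 0.5522 -0.0076  0.0844] F [0.03 0.74 0.42] yaw [-0.199  0.98 ] shares [-0.1359 -0.0081 -0.0081]
```

```bash
python3 -m handwheel '[[-0.03,-0.005,0,0,0,0,0],[-0.06,-0.008,0,0,0,0,0],[-0.09,-0.008,0,0,0,0,0],[-0.11,-0.008,0,0,0,0,0],[-0.125,-0.008,0,0,0,0,0]]' | grep -E "pos|contact"
python3 -m handwheel '[[-0.01,0,0,0,0,0,0],[-0.015,0,0,0,0,0,0]]' | grep -E "pos|contact"
python3 - <<'E'
from h import *
i,P=cloud("side"); i=i[135:265,275:415]
cv2.imwrite("pics/crop6.png",cv2.resize(i,None,fx=4.5,fy=4.5,interpolation=cv2.INTER_CUBIC))
E
```

```text
tool_pos: [0.5763, -0.0037, 0.0845]
contact_force: [-0.3, -0.9, 0.4]
tool_pos: [0.5791, -0.0033, 0.0845]
contact_force: [-0.3, -1.1, 1.1]
```

View pics/crop6.png

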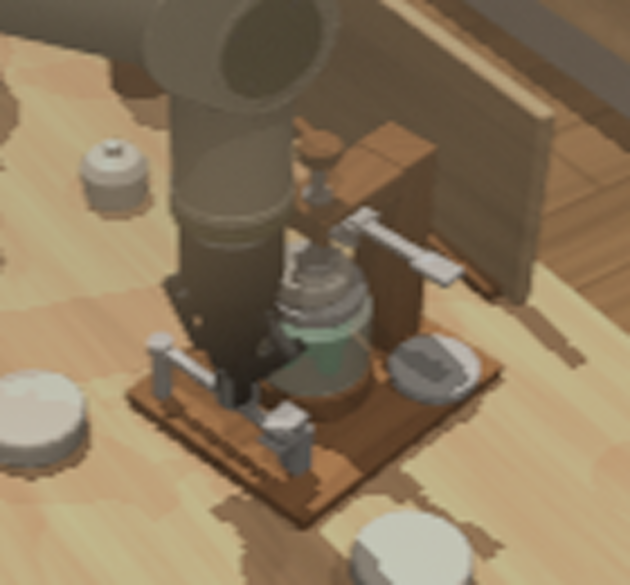

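The bar is nearly in the catch (crop px (270,410)). I push on until the end stop shows in the force.

```bash
python3 -m handwheel '[[-0.005,0,0,0,0,0,0],[-0.01,0,0,0,0,0,0]]' | grep -E "pos|contact"
python3 -m handwheel '[[-0.005,0,0,0,0,0,0],[-0.01,0,0,0,0,0,0]]' | grep -E "pos|contact"
python3 -m handwheel '[[-0.005,0,0,0,0,0,0],[-0.01,0,0,0,0,0,0]]' | grep -E "pos|contact"
```

```text
tool_pos: [0.5804, -0.0032, 0.0844]
contact_force: [-6.7, -1.1, 3.0]
tool_pos: [0.5807, -0.0032, 0.0842]
contact_force: [-16.3, -2.7, 12.0]
tool_pos: [0.5809, -0.0032, 0.0841]
contact_force: [-26.4, -2.4, 18.9]
```

```bash
python3 -m handwheel '[[0.01,0,0,0,0,0,0],[0.05,0,0,0,0,0,0],[0.25,0,0,0,0,0,0],[0.4,0,-0.2,0,0,0,0],[0.4,0,-0.6,0,0,0,0],[0.4,0,-0.9,0,0,0,0],[0.4,0,-0.9,0,0,0,0],[0.4,0,-0.9,0,0,0,0]]' | grep -E "pos|contact"
python3 - <<'E'
from h import *
i,P=cloud("side"); i=i[135:265,275:415]
cv2.imwrite("pics/crop7.png",cv2.resize(i,None,fx=4.5,fy=4.5,interpolation=cv2.INTER_CUBIC))
E
```

```text
tool_pos: [0.5089, -0.0183, 0.2705]
contact_force: [0.0, 0.2, -0.1]
```

View pics/crop7.png

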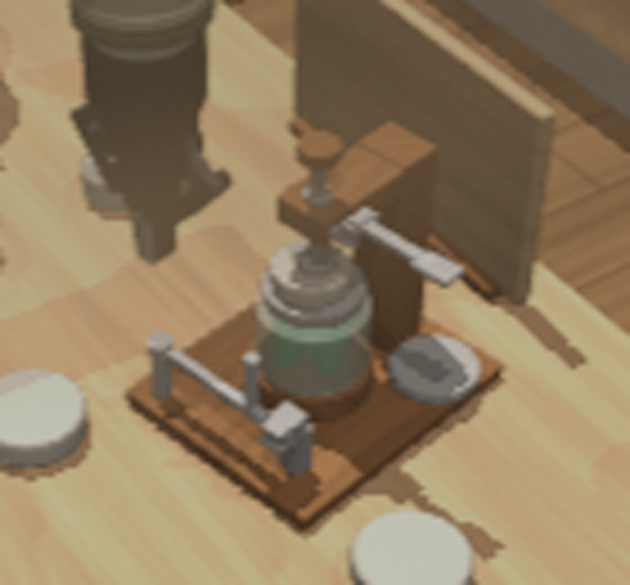

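The keeper is in its catch (crop px (285,420)), the lever is flat, the foot is on the stone, and the gripper is clear. I'm handing it in.

```bash
python3 -c "
from station import env
print(env.job_done())"
```

```text
the job is handed in; nothing more can be done
None
```

The job is handed in, with no verdict shown: the last picture has the stop's foot on the stone, the clamp lever flat, the keeper bar in its catch, and the robot clear, with the jar, stone and nearby items looking unmoved.

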